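# Sweep the spilled caramels off the cart into its open drawer

### The arm

A 7-joint arm with a two-finger parallel gripper is mounted at the origin on the work surface. World frame = base frame: x ahead of the robot, y to its left, z up, the work surface at z = 0. Lengths are in mm, angles in rad, forces in N, time in s.
With the tool pointing down it reaches from about 350 to 900 mm from the base axis. Payload 8.1 kg.
Tool frame: the origin (TCP) lies midway between the tips of the shut fingers; the grasp point (between the pads) lies 19 mm behind it; z points along the fingers, y is the line along which they close (so a half turn about z gives the same grasp; the last joint's range is limited). The gripper opens to 92 mm and grips with 3 to 60 N. Pads are 19 mm wide; open, the fingers measure 130 mm over their backs; the gripper's body (75 mm by 190 mm) begins 47 mm behind the grasp point.
Start: joints at [-1.448, 0.434, 0.025, 1.573, -0.012, 1.134, -0.075], TCP at [139.956, 609.142, 226.742] pointing down, gripper open.
Joint ranges: [-2.62, 2.62], [-0.44, 2.09], [-1.27, 1.32], [0.08, 2.57], [-1.32, 4.46], [0.12, 2], [-2.74, 2.74]. Speed limits (rad/s): [2.22, 2.22, 3.01, 3.01, 3.14, 3.14, 3.14].

### API

Orientations are given as a rotation vector (axis times angle).
In Python, from cell import read_state, capture, camera_params, job_done gives the robot as it stands. The module is installed in compiled form; this text tells all that it offers.
- The arm moves only by the tool jog_arm, never from a script. Its argument "deltas" is a list of rows, each an object of numbers: "gripper": the opening, from -1 (shut) to 1 (fully open), so that 0 is half open; "dx", "dy", "dz": the shift along the tool's x, y, z in mm; "roll": the turn about the tool's z in degrees. A call has 1 to 20 rows; each row shifts and turns the commanded pose from where the row before left it, along the tool's axes as they then stand; what a row does not reach is not made up. A row lasts 1/8 s, in which the tool goes at most 62.5 mm and 10.7 degrees, less where a joint would pass 70% of its speed; a pose out of reach is approached as far as the arm can. A call is refused whole if a number of a shift passes 62.5 or a number of a turn 10.7, either way. A call with a gripper value outside its range is refused whole. The fingers move at their own pace and stop on an object; "squeeze" is the grip in N (left out, the last holds). Time passes only in rows, so rows that do not move let the fingers close. It gives the time, the measured TCP pose, the force, the opening and the grip force at its end, in the units of the state.
- read_state(): the state, without advancing time (a new reading comes with each control period).
- capture(name): name is "scene" or "top" or "wrist"; returns (picture, depth): 420x560x3 uint8, red, green, blue; 420x560 float32, mm along the optical axis (not along the pixel's ray), 0 where there is no reading.
- camera_params(name): a dict with "K" (3x3 intrinsics, pixels), "extrinsics" (4x4, takes a point from camera to world coordinates); the wrist camera has in their place "tool_from_camera" (4x4, takes a point from camera to tool coordinates, whose origin is the TCP and whose axes are the flange's). Camera axes: x right, y down, z forward; pixel columns grow to the right and rows downward; lengths in mm; the calibration is good to about 2 mm. A picture is of the moment at which its call begins: read the wrist's pose just before it. camera_params takes no time and is no camera call.
- job_done(): hands the job in; it is judged then, once.
The state is a dict: "time_s": time; "q": joint angles; "qvel": joint speeds; "tau": joint torques, N m; "position": TCP position; "tool_rot": TCP orientation; "ft_force": force on the tool from outside, world axes, zero at the start; "ft_torque": the same for the moment, N m; "grip_width": finger opening in mm; "gripper_force": force on a finger pad.
Only numpy, scipy, OpenCV 4.12 (cv2) and the standard library are available. Lean on these libraries where they do the work, as an engineer would, in place of code of your own. Each camera call takes 0.05 s, during which the arm holds its last target. There are 200 camera calls.

### The job

Three wrapped caramels have spilled on top of the white roll-out cart. Sweep them with the fingers along the cart top and over its open front edge into the pulled-out top drawer, without picking any of them up, then push the drawer fully shut. Leave the candy tray, the two jars, spoon and silicone lid where they are.

Things in the scene. Friction and masses are not known exactly. Their poses are not given: they have to be found in the camera images.
- cart: Narrow white plastic roll-out cart standing on the floor past the counter's edge; it does not move. Origin: centre of its flat top, on the surface, 80 mm above the counter. The top is 300 mm along its own x and 480 mm along its own y, its z is up. Its drawers face its own -y. Rails 12 mm wide and 14 mm high run along the two long sides and the back (+y) end; the front (-y) end, at y = -240 mm, has no rail: things swept over it fall into the top drawer when that is pulled out.
- top_drawer (a joint): How far the cart's top drawer is pulled out, in m: 0 = fully shut (end stop), at most 0.20; it starts 0.10 to 0.15 out. It slides along the cart's own -y as it opens, moves stiffly (about 1.5 N friction plus some damping, no spring) and stays where it is left.
- drawer_in (a point): A point of the top drawer (moves with it): middle of the inner face of its front panel, at the level of the drawer's inner floor, 75 mm below the cart top. Axes as the cart's: the inside of the drawer runs 365 mm from here along +y (the far part stays under the cart top) and 126 mm to each side in x; side walls 45 mm high.
- drawer_front (a point): A point of the top drawer (moves with it): middle of the top edge of its front panel, on the outer face, 12 mm below the level of the cart top. The panel is plain and flat (no protruding handle but a 2 mm raised grip strip 100 mm wide, 62 to 76 mm below this edge), 296 mm wide, 16 mm thick, 88 mm high; the outer face looks along the cart's own -y. Shut, this face stands 16 mm in front of the edge of the cart top. There is free space in front of it.
- front_edge (a point): Middle of the cart top's open front edge, on the surface, 240 mm from the cart's origin along its -y. Axes as the cart's.
- caramel0: Caramel in gold foil with twisted ends, one of three alike: body 28 x 20 x 18 mm, 45 mm long over the ends (own x), 14 g. Origin at its centre, 9 mm above the surface it lies on. It slides and does not roll.
- caramel1: Caramel in gold foil with twisted ends, one of three alike: body 28 x 20 x 18 mm, 45 mm long over the ends (own x), 14 g. Origin at its centre, 9 mm above the surface it lies on. It slides and does not roll.
- caramel2: Caramel in gold foil with twisted ends, one of three alike: body 28 x 20 x 18 mm, 45 mm long over the ends (own x), 14 g. Origin at its centre, 9 mm above the surface it lies on. It slides and does not roll.
- candy_tray: Round clear candy tray with lid, 130 mm across, 55 mm high with its knob, standing at the back of the cart top; origin under its centre. Leave alone.
- jar_tall: Glass jar with steel cap, 62 mm across, 100 mm high, standing at the back of the cart top; origin under its centre. Leave alone.
- jar_small: Glass jar with steel cap, 58 mm across, 70 mm high, standing at the back of the cart top near its +x rail; origin under its centre. Leave alone.
- spoon: Steel spoon, 150 mm long, lying beside the caramels near the cart's +x rail, about along the rail; origin under its middle, own x from handle to bowl. Leave alone.
- silicone_lid: Green silicone lid, 72 mm across, 8 mm thick with a 12 mm high knob on it, lying beside the caramels near the cart's -x rail; origin under its centre. Leave alone.
There are look-alikes about, which are no part of the job. Leave any black look-alike of the caramel2 alone.

How it is judged (in metres and radians):
On the way:
1. all three caramels lie in the pulled-out top drawer (x of caramel0 in the frame of drawer_in between -0.126 and 0.126 m and y of caramel0 in the frame of drawer_in between 0 and 0.365 m and z of caramel0 in the frame of drawer_in between 0 and 0.035 m and x of caramel1 in the frame of drawer_in between -0.126 and 0.126 m and y of caramel1 in the frame of drawer_in between 0 and 0.365 m and z of caramel1 in the frame of drawer_in between 0 and 0.035 m and x of caramel2 in the frame of drawer_in between -0.126 and 0.126 m and y of caramel2 in the frame of drawer_in between 0 and 0.365 m and z of caramel2 in the frame of drawer_in between 0 and 0.035 m and value of joint top_drawer above 0.03 m), for 0.2 s.
At the end, for the whole second after the job is handed in: All three caramels lie at rest inside the top drawer, the drawer is shut to within 6 mm, and the candy tray, jars, spoon and lid are within 30 mm of where they stood (x of caramel0 in the frame of drawer_in between -0.126 and 0.126 m and y of caramel0 in the frame of drawer_in between 0 and 0.365 m and z of caramel0 in the frame of drawer_in between 0 and 0.035 m and x of caramel1 in the frame of drawer_in between -0.126 and 0.126 m and y of caramel1 in the frame of drawer_in between 0 and 0.365 m and z of caramel1 in the frame of drawer_in between 0 and 0.035 m and x of caramel2 in the frame of drawer_in between -0.126 and 0.126 m and y of caramel2 in the frame of drawer_in between 0 and 0.365 m and z of caramel2 in the frame of drawer_in between 0 and 0.035 m and linear speed of each of caramel0, caramel1, caramel2 below 0.03 m/s and value of joint top_drawer below 0.006 m and distance of each of candy_tray, jar_tall, jar_small, spoon, silicone_lid from where it was at the start of the episode below 0.03 m); the robot touches nothing.
It fails at once if a caramel is picked up (more than 20 mm above lying on the cart top) (z of any of caramel0, caramel1, caramel2 in the frame of cart above 0.029 m).
It fails at once if a caramel is carried out past the front edge by more than 40 mm, still at the height of the cart top ((y of caramel0 in the frame of front_edge below -0.04 m and z of caramel0 in the frame of front_edge above 0 m) or (y of caramel1 in the frame of front_edge below -0.04 m and z of caramel1 in the frame of front_edge above 0 m) or (y of caramel2 in the frame of front_edge below -0.04 m and z of caramel2 in the frame of front_edge above 0 m)).
It fails at once if a caramel falls off the cart to the floor (height (world z) of any of caramel0, caramel1, caramel2 below -0.03 m).
It fails at once if a bystander is moved by more than 30 mm (distance of any of candy_tray, jar_tall, jar_small, spoon, silicone_lid from where it was at the start of the episode above 0.03 m).
It also fails if it takes over 72 s, if anything falls off the work surface, if the arm or the gripper's body presses on something with over 40 N, if the wrist force passes 120 N, or if a joint passes its speed limit or range.

## Working session

There is one attempt and no reset: what is moved stays moved. The work goes in short steps, Python scripts to look and compute and a tool call to move; the robot and the scene stay as the last step left them, time stands still between calls to the robot, and variables do not carry over. Pictures are saved under pics/ and viewed, at most 10 in all, crops included, and the job is handed in when it is done.

Besides the shell and the picture viewer there is one more tool, called after ">>>" as a command line: name --argument value ..., lists and objects as JSON in quotes. jog_arm: Moves the arm, as the interface text tells. Its arguments: {"type":"object","properties":{"deltas":{"type":"array"},"squeeze":{"type":"number"}},"required":["deltas"]}

```bash
mkdir -p pics
cat > h.py <<'E'
import numpy as np,cv2
from cell import *
def cap(n,f):
    s=read_state();im,d=capture(n);cv2.imwrite('pics/'+f,im[:,:,::-1]);np.savez('pics/'+f+'.npz',im=im,d=d,p=s['position'],r=s['tool_rot']);return s,im,d
def pts(n,d,s=None):
    c=camera_params(n);K=np.array(c['K'])
    v,u=np.mgrid[:d.shape[0],:d.shape[1]]
    P=np.stack([(u-K[0,2])*d/K[0,0],(v-K[1,2])*d/K[1,1],d],-1)
    if n=='wrist':
        T=np.array(c['tool_from_camera']);W=np.eye(4);W[:3,:3]=cv2.Rodrigues(np.array(s['tool_rot'],float))[0];W[:3,3]=s['position'];T=W@T
    else: T=np.array(c['extrinsics'])
    return P@T[:3,:3].T+T[:3,3]
E
python3 - <<'E'
from h import *
for n in('top','scene'):
    s,im,d=cap(n,n+'0.png')
    X=pts(n,d); print(n,X[::60,::80].round(0).astype(int).tolist())
print(s['position'],s['tool_rot'])
a=cv2.imread('pics/top0.png');b=cv2.imread('pics/scene0.png')
E
```

```text
top [[[1396, 1218, -750], [1401, 907, -756], [1156, 481, -378], [1402, 269, -751], [1407, -54, -755], [1129, -227, -329], [1124, -457, -320]], [[1148, 1204, -748], [1151, 897, -751], [1154, 586, -757], [1154, 269, -755], [1154, -50, -754], [1156, -373, -756], [1154, -696, -751]], [[767, 890, -311], [907, 886, -744], [607, 319, 179], [639, 209, 80], [640, 70, 77], [639, -71, 77], [646, -225, 57]], [[604, 892, -326], [674, 881, -749], [535, 346, 79], [534, 209, 79], [533, 72, 79], [533, -67, 78], [538, -230, 38]], [[441, 892, -337], [444, 873, -748], [432, 344, 80], [431, 210, 75], [430, 74, 78], [429, -64, 78], [428, -234, 20]], [[278, 894, -352], [250, 767, -540], [217, 571, -754], [214, 270, -745], [210, -33, -752], [205, -339, -754], [202, -647, -752]], [[217, 654, -3], [215, 508, 0], [212, 363, -3], [209, 216, -4], [208, 67, -1], [206, -82, 1], [203, -235, -2]]]
scene [[[-1359, -542, 84], [-1076, -204, 116], [62, 20, 358], [-764, 375, 130], [-627, 642, 136], [157, 516, 330], [-253, 1044, 182]], [[-530, -440, 91], [-550, -216, 54], [75, -1, 240], [-531, 307, -11], [-526, 607, -50], [-12, 635, 123], [-226, 1070, -9]], [[-535, -503, -102], [-216, -227, 0], [73, -24, 101], [-63, 192, -2], [14, 395, -2], [88, 596, -2], [162, 793, -2]], [[38, -402, -2], [103, -225, -1], [166, -51, -1], [229, 119, 0], [416, 237, 90], [581, 305, 178], [249, 763, -132]], [[274, -373, -1], [306, -227, -16], [479, -74, 80], [523, 53, 79], [566, 178, 78], [679, 256, 147], [270, 796, -334]], [[-407, -699, -749], [496, -221, 3], [615, -90, 79], [670, 17, 97], [704, 124, 94], [705, 254, 50], [249, 885, -636]], [[-115, -663, -748], [622, -220, 4], [717, -103, 74], [714, 1, 26], [710, 125, -33], [704, 275, -107], [382, 818, -754]]]
[139.91034108 608.62513814 225.96749797] [ 3.54070998e-01  3.12156681e+00 -2.41116428e-03]
```

View pics/top0.png

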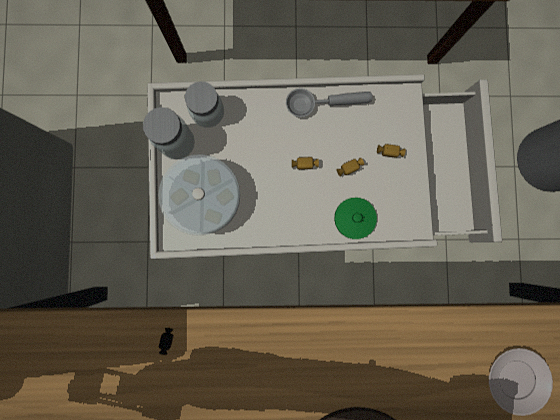

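View pics/scene0.png

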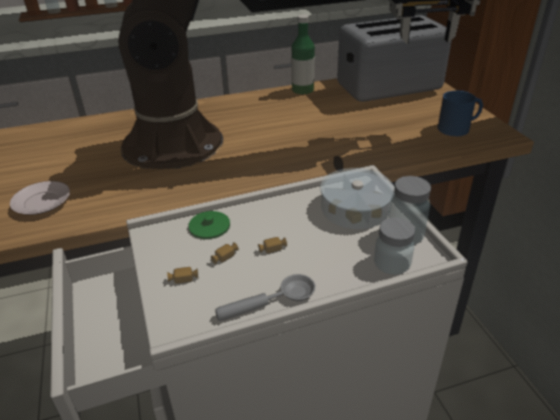

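```bash
cat > meas.py <<'E'
from h import *
def run(f):
    s,im,d=cap('top',f);X=pts('top',d)
    hsv=cv2.cvtColor(im,cv2.COLOR_RGB2HSV)
    m=(hsv[...,0]>10)&(hsv[...,0]<28)&(hsv[...,1]>110)&(np.arange(420)[:,None]<290)&(hsv[...,2]>50)
    n,l,st,c=cv2.connectedComponentsWithStats(m.astype(np.uint8))
    for i in range(1,n):
        if st[i,4]>25:
            p=X[l==i];w=np.linalg.eigh(np.cov(p[:,:2].T));a=w[1][:,1]
            print('gold',st[i,4],c[i].round(),((np.percentile(p,2,axis=0)+np.percentile(p,98,axis=0))/2).round(),'ang',np.degrees(np.arctan2(a[1],a[0])).round())
    return X,im
E
python3 - <<'E'
from meas import *
X,im=run('t1.png')
def reg(n,u0,u1,v0,v1,z0,z1):
    p=X[v0:v1,u0:u1].reshape(-1,3);p=p[(p[:,2]>z0)&(p[:,2]<z1)]
    r=cv2.minAreaRect(p[:,:2].astype(np.float32));print(n,np.round(r[0]),np.round(r[1]),round(r[2],1),p.min(0).round(),p.max(0).round(),p[:,2].mean().round(1))
reg('carttop',100,440,60,280,70,100)
reg('panel',465,520,60,260,60,80)
reg('lid',330,382,190,245,84,110)
reg('spoon',280,380,84,122,83,110)
# front edge line
for v in (110,150,190,230):
    r=X[v,400:515]; k=r[:,2]; j=np.where(k>70)[0]; print(v,r[j[0]].round(),[tuple(r[t].round()) for t in j if t and k[t-1]<60 or t+1<len(k) and k[t+1]<60])
E
```

```text
gold 242 [391. 150.] [582. -49.  92.] ang 115.0
gold 235 [305. 163.] [560.  99.  94.] ang 93.0
gold 252 [350. 166.] [554.  22.  89.] ang 116.0
carttop [559. 123.] [300. 480.] 2.0 [ 401. -121.   73.] [715. 365. 100.] 81.0
panel [ 571. -236.] [295.  18.] 1.9 [ 424. -248.   60.] [ 718. -222.   70.] 65.0
lid [462.  14.] [84. 78.] 89.5 [422. -28.  84.] [501.  57. 100.] 86.7
spoon [671.  57.] [ 59. 163.] 1.2 [640. -24.  83.] [702. 140. 101.] 91.1
110 [657. -72.  77.] [(np.float64(657.0), np.float64(-113.0), np.float64(77.0))]
150 [583. -65.  90.] [(np.float64(586.0), np.float64(-116.0), np.float64(77.0)), (np.float64(425.0), np.float64(162.0), np.float64(739.0)), (np.float64(425.0), np.float64(162.0), np.float64(739.0))]
190 [515. -67.  77.] [(np.float64(515.0), np.float64(-117.0), np.float64(79.0))]
230 [446. -64.  79.] [(np.float64(446.0), np.float64(-121.0), np.float64(75.0))]
```

>>> jog_arm --deltas '[{"gripper":-1,"roll":10.7},{"gripper":-1,"roll":10.7},{"gripper":-1,"roll":10.7},{"gripper":-1,"roll":10.7},{"gripper":-1,"roll":10.7},{"gripper":-1,"roll":10.7},{"gripper":-1,"roll":10.7},{"gripper":-1,"dx":-35,"dy":24},{"gripper":-1,"dx":-35,"dy":24},{"gripper":-1,"dx":-35,"dy":24},{"gripper":-1,"dx":-35,"dy":24},{"gripper":-1,"dx":-35,"dy":24},{"gripper":-1,"dx":-35,"dy":24},{"gripper":-1,"dx":-35,"dy":24},{"gripper":-1,"dx":-35,"dy":24}]' --squeeze 10

```text
schema error: expected keys gripper, dx, dy, dz, roll
```

>>> jog_arm --deltas '[{"gripper":-1,"dx":0,"dy":0,"dz":0,"roll":10.7},{"gripper":-1,"dx":0,"dy":0,"dz":0,"roll":10.7},{"gripper":-1,"dx":0,"dy":0,"dz":0,"roll":10.7},{"gripper":-1,"dx":0,"dy":0,"dz":0,"roll":10.7},{"gripper":-1,"dx":0,"dy":0,"dz":0,"roll":10.7},{"gripper":-1,"dx":0,"dy":0,"dz":0,"roll":10.7},{"gripper":-1,"dx":0,"dy":0,"dz":0,"roll":10.7},{"gripper":-1,"dx":-35,"dy":24,"dz":0,"roll":0},{"gripper":-1,"dx":-35,"dy":24,"dz":0,"roll":0},{"gripper":-1,"dx":-35,"dy":24,"dz":0,"roll":0},{"gripper":-1,"dx":-35,"dy":24,"dz":0,"roll":0},{"gripper":-1,"dx":-35,"dy":24,"dz":0,"roll":0},{"gripper":-1,"dx":-35,"dy":24,"dz":0,"roll":0}]' --squeeze 10

```text
time_s: 1.78
position: [292.4, 403.4, 226.7]
tool_rot: [-2.179, -2.263, 0.0]
ft_force: [-0.5, -1.0, 0.6]
grip_width: 0.1
gripper_force: 0.0
```

>>> jog_arm --deltas '[{"gripper":-1,"dx":-35.6,"dy":23.3,"dz":0,"roll":0},{"gripper":-1,"dx":-35.6,"dy":23.3,"dz":0,"roll":0},{"gripper":-1,"dx":-35.6,"dy":23.3,"dz":0,"roll":0},{"gripper":-1,"dx":-35.6,"dy":23.3,"dz":0,"roll":0},{"gripper":-1,"dx":-35.6,"dy":23.3,"dz":0,"roll":0},{"gripper":-1,"dx":-35.6,"dy":23.3,"dz":0,"roll":0},{"gripper":-1,"dx":-35.6,"dy":23.3,"dz":0,"roll":0},{"gripper":-1,"dx":-35.6,"dy":23.3,"dz":0,"roll":0},{"gripper":-1,"dx":-35.6,"dy":23.3,"dz":0,"roll":0},{"gripper":-1,"dx":-35.6,"dy":23.3,"dz":0,"roll":0},{"gripper":-1,"dx":-35.6,"dy":23.3,"dz":0,"roll":0},{"gripper":-1,"dx":-35.6,"dy":23.3,"dz":0,"roll":0},{"gripper":-1,"dx":0,"dy":0,"dz":0,"roll":0}]'

```text
time_s: 3.4
position: [588.2, -15.5, 226.6]
tool_rot: [2.184, 2.256, -0.002]
ft_force: [-0.6, 0.1, 0.3]
grip_width: 0.4
gripper_force: 0.0
```

Run:
```python
from h import *
s,im,d=cap('wrist','w0.png');X=pts('wrist',d,s);print(s['position'],s['q'])
hsv=cv2.cvtColor(im,cv2.COLOR_RGB2HSV)
m=(hsv[...,0]>10)&(hsv[...,0]<28)&(hsv[...,1]>110)&(hsv[...,2]>50)&(X[...,2]>70)
n,l,st,c=cv2.connectedComponentsWithStats(m.astype(np.uint8))
for i in range(1,n):
    if st[i,4]>100:
        p=X[l==i];print(c[i].round(),st[i,4],p.min(0).round(),p.max(0).round(),p.mean(0).round())
```

```text
[588.18080726 -15.52040242 226.57339682] [-0.5099757   0.41407501  0.63004664  1.70325578 -0.26526345  1.11076289
  0.23103635]
[257.  73.] 867 [553.  68.  90.] [586. 120. 384.] [562.  98.  97.]
[250. 160.] 691 [542.  -1.  90.] [586.  68. 384.] [556.  22.  97.]
[277. 226.] 550 [573. -69.  85.] [593.  -4. 227.] [583. -46.  96.]
[275. 304.] 239 [585.  -6. 267.] [586.  68. 384.] [585.  15. 311.]
[290. 304.] 240 [586.   6. 304.] [590.  68. 384.] [589.  16. 311.]
[264. 348.] 3220 [538.  -7. 301.] [618.  68. 384.] [583.   7. 319.]
```

View pics/w0.png

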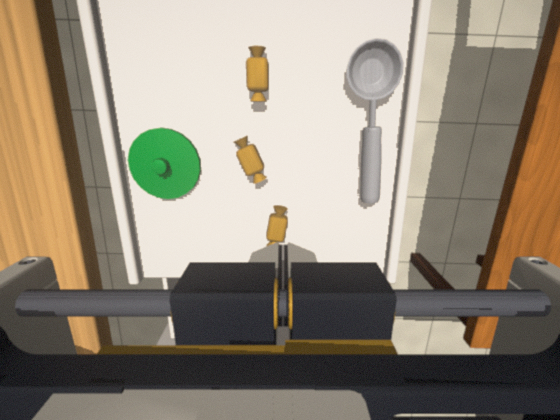

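Run:
```python
from h import *
z=np.load('pics/w0.png.npz');s=dict(position=z['p'],tool_rot=z['r']);X=pts('wrist',z['d'],s)
for v in (246,255,265,285):
    print(v,[tuple(X[v,u].round().astype(int)) for u in range(268,300,2)])
```

```text
246 [(np.int64(580), np.int64(-4), np.int64(232)), (np.int64(581), np.int64(-4), np.int64(232)), (np.int64(582), np.int64(-4), np.int64(231)), (np.int64(583), np.int64(-4), np.int64(231)), (np.int64(584), np.int64(-4), np.int64(232)), (np.int64(585), np.int64(-5), np.int64(230)), (np.int64(586), np.int64(-6), np.int64(229)), (np.int64(588), np.int64(-5), np.int64(229)), (np.int64(589), np.int64(-5), np.int64(229)), (np.int64(590), np.int64(-5), np.int64(229)), (np.int64(591), np.int64(-4), np.int64(231)), (np.int64(592), np.int64(-5), np.int64(230)), (np.int64(593), np.int64(-4), np.int64(231)), (np.int64(594), np.int64(-4), np.int64(231)), (np.int64(595), np.int64(-4), np.int64(232)), (np.int64(596), np.int64(-3), np.int64(232))]
255 [(np.int64(580), np.int64(-5), np.int64(242)), (np.int64(581), np.int64(-4), np.int64(243)), (np.int64(582), np.int64(-4), np.int64(244)), (np.int64(583), np.int64(-4), np.int64(242)), (np.int64(584), np.int64(-4), np.int64(242)), (np.int64(586), np.int64(-6), np.int64(239)), (np.int64(587), np.int64(-6), np.int64(240)), (np.int64(588), np.int64(-5), np
[... 1164 characters left out ...]
64(310)), (np.int64(584), np.int64(22), np.int64(312)), (np.int64(584), np.int64(21), np.int64(310)), (np.int64(585), np.int64(19), np.int64(307)), (np.int64(585), np.int64(18), np.int64(306)), (np.int64(586), np.int64(-5), np.int64(269)), (np.int64(587), np.int64(-5), np.int64(269)), (np.int64(588), np.int64(-11), np.int64(260)), (np.int64(589), np.int64(-5), np.int64(269)), (np.int64(589), np.int64(-5), np.int64(269)), (np.int64(589), np.int64(19), np.int64(306)), (np.int64(589), np.int64(19), np.int64(307)), (np.int64(590), np.int64(21), np.int64(310)), (np.int64(590), np.int64(21), np.int64(310)), (np.int64(591), np.int64(21), np.int64(310)), (np.int64(591), np.int64(22), np.int64(311))]
```

>>> jog_arm --deltas '[{"gripper":-0.8,"dx":4,"dy":2,"dz":25,"roll":0},{"gripper":-0.8,"dx":0,"dy":0,"dz":30,"roll":0},{"gripper":-0.8,"dx":0,"dy":0,"dz":30,"roll":0},{"gripper":-0.8,"dx":0,"dy":0,"dz":25,"roll":0},{"gripper":-0.8,"dx":0,"dy":0,"dz":20,"roll":0},{"gripper":-0.8,"dx":0,"dy":0,"dz":12,"roll":0},{"gripper":-0.8,"dx":0,"dy":0,"dz":0,"roll":0}]'

```text
time_s: 4.32
position: [588.6, -6.8, 84.3]
tool_rot: [-2.178, -2.263, 0.001]
ft_force: [-0.2, -0.8, 0.6]
grip_width: 9.3
gripper_force: 0.0
```

>>> jog_arm --deltas '[{"gripper":-0.8,"dx":-9.8,"dy":0,"dz":0,"roll":0},{"gripper":-0.8,"dx":-9.8,"dy":0,"dz":0,"roll":0},{"gripper":-0.8,"dx":-9.8,"dy":0,"dz":0,"roll":0},{"gripper":-0.8,"dx":-9.8,"dy":0,"dz":0,"roll":0},{"gripper":-0.8,"dx":-9.8,"dy":0,"dz":0,"roll":0},{"gripper":-0.8,"dx":-9.8,"dy":0,"dz":0,"roll":0},{"gripper":-0.8,"dx":-9.8,"dy":0,"dz":0,"roll":0},{"gripper":-0.8,"dx":-9.8,"dy":0,"dz":0,"roll":0},{"gripper":-0.8,"dx":-9.8,"dy":0,"dz":0,"roll":0},{"gripper":-0.8,"dx":-9.8,"dy":0,"dz":0,"roll":0},{"gripper":-0.8,"dx":-9.8,"dy":0,"dz":0,"roll":0},{"gripper":-0.8,"dx":0,"dy":0,"dz":0,"roll":0},{"gripper":-0.8,"dx":0,"dy":0,"dz":-20,"roll":0},{"gripper":-0.8,"dx":0,"dy":0,"dz":-30,"roll":0},{"gripper":-0.8,"dx":0,"dy":0,"dz":-30,"roll":0},{"gripper":-0.8,"dx":0,"dy":0,"dz":0,"roll":0}]'

```text
time_s: 6.32
position: [594.7, -115.2, 167.0]
tool_rot: [2.176, 2.261, 0.005]
ft_force: [0.5, 0.3, -0.3]
grip_width: 9.2
gripper_force: 0.0
```

```bash
cat > wm.py <<'E'
from h import *
def w(f):
    s,im,d=cap('wrist',f);X=pts('wrist',d,s);print(s['position'].round())
    hsv=cv2.cvtColor(im,cv2.COLOR_RGB2HSV)
    m=(hsv[...,0]>10)&(hsv[...,0]<28)&(hsv[...,1]>110)&(hsv[...,2]>50)&(X[...,2]<110)&(X[...,2]>-30)&(X[...,0]>420)
    n,l,st,c=cv2.connectedComponentsWithStats(m.astype(np.uint8))
    for i in range(1,n):
        if st[i,4]>60:
            p=X[l==i];print(c[i].round(),st[i,4],p.min(0).round(),p.max(0).round(),np.median(p,0).round())
E
python3 -c "
from wm import *;w('w1.png')
from meas import run;run('t2.png')"
```

```text
[ 595. -115.  167.]
[231.  28.] 1490 [542.  -1.  86.] [569.  38. 100.] [556.  20.  97.]
[284. 236.] 484 [ 588. -186.    5.] [ 612. -143.   25.] [ 599. -163.   22.]
gold 181 [439. 151.] [ 597. -164.   18.] ang 114.0
gold 235 [305. 163.] [560.  99.  94.] ang 118.0
gold 250 [350. 167.] [553.  23.  92.] ang 114.0
```

View pics/t2.png

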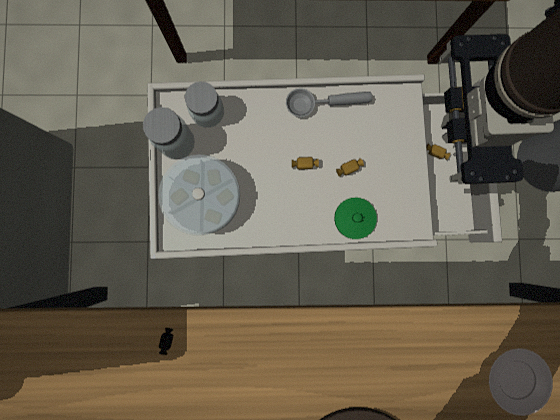

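>>> jog_arm --deltas '[{"gripper":-0.8,"dx":29,"dy":-6,"dz":0,"roll":0},{"gripper":-0.8,"dx":29,"dy":-6,"dz":0,"roll":0},{"gripper":-0.8,"dx":29,"dy":-6,"dz":0,"roll":0},{"gripper":-0.8,"dx":29,"dy":-6,"dz":0,"roll":0},{"gripper":-0.8,"dx":29,"dy":-6,"dz":0,"roll":0},{"gripper":-0.8,"dx":29,"dy":-6,"dz":0,"roll":0},{"gripper":-0.8,"dx":0,"dy":0,"dz":25,"roll":0},{"gripper":-0.8,"dx":0,"dy":0,"dz":20,"roll":0},{"gripper":-0.8,"dx":0,"dy":0,"dz":0,"roll":0}]'

```text
time_s: 7.55
position: [548.8, 57.3, 117.7]
tool_rot: [-2.177, -2.261, 0.006]
ft_force: [-0.1, -0.8, 0.6]
grip_width: 9.0
gripper_force: 0.0
```

>>> jog_arm --deltas '[{"gripper":-0.8,"dx":0,"dy":3,"dz":18,"roll":0},{"gripper":-0.8,"dx":0,"dy":0,"dz":15,"roll":0},{"gripper":-0.8,"dx":-10.2,"dy":0,"dz":0,"roll":0},{"gripper":-0.8,"dx":-10.2,"dy":0,"dz":0,"roll":0},{"gripper":-0.8,"dx":-10.2,"dy":0,"dz":0,"roll":0},{"gripper":-0.8,"dx":-10.2,"dy":0,"dz":0,"roll":0},{"gripper":-0.8,"dx":-10.2,"dy":0,"dz":0,"roll":0},{"gripper":-0.8,"dx":-10.2,"dy":0,"dz":0,"roll":0},{"gripper":-0.8,"dx":-10.2,"dy":0,"dz":0,"roll":0},{"gripper":-0.8,"dx":-10.2,"dy":0,"dz":0,"roll":0}]'

```text
time_s: 8.8
position: [556.7, -24.9, 86.7]
tool_rot: [2.179, 2.263, 0.0]
ft_force: [-0.2, -0.2, -0.4]
grip_width: 8.9
gripper_force: 0.0
```

```bash
python3 -c "
from meas import run;run('t3.png')"
```

```text
gold 238 [305. 163.] [560.  99.  94.] ang 93.0
```

>>> jog_arm --deltas '[{"gripper":-0.8,"dx":-10.2,"dy":0,"dz":1,"roll":0},{"gripper":-0.8,"dx":-10.2,"dy":0,"dz":0,"roll":0},{"gripper":-0.8,"dx":-10.2,"dy":0,"dz":0,"roll":0},{"gripper":-0.8,"dx":-10.2,"dy":0,"dz":0,"roll":0},{"gripper":-0.8,"dx":-10.2,"dy":0,"dz":0,"roll":0},{"gripper":-0.8,"dx":-10.2,"dy":0,"dz":0,"roll":0},{"gripper":-0.8,"dx":-10.2,"dy":0,"dz":0,"roll":0},{"gripper":-0.8,"dx":-10.2,"dy":0,"dz":0,"roll":0},{"gripper":-0.8,"dx":-10.2,"dy":0,"dz":0,"roll":0},{"gripper":-0.8,"dx":0,"dy":0,"dz":0,"roll":0},{"gripper":-0.8,"dx":0,"dy":0,"dz":-20,"roll":0},{"gripper":-0.8,"dx":0,"dy":0,"dz":-30,"roll":0},{"gripper":-0.8,"dx":0,"dy":0,"dz":-30,"roll":0},{"gripper":-0.8,"dx":0,"dy":0,"dz":0,"roll":0}]'

```text
time_s: 10.6
position: [561.6, -115.9, 167.8]
tool_rot: [2.177, 2.261, 0.004]
ft_force: [0.2, 0.2, -0.1]
grip_width: 9.3
gripper_force: 0.0
```

```bash
python3 -c "
from wm import *;w('w4.png')
from meas import run;run('t4.png')"
```

```text
[ 562. -116.  168.]
[310. 229.] 727 [ 568. -178.   11.] [ 612. -134.   35.] [ 595. -152.   23.]
gold 234 [435. 152.] [ 590. -157.   24.] ang 123.0
gold 238 [305. 163.] [561.  99.  94.] ang 118.0
```

>>> jog_arm --deltas '[{"gripper":-0.8,"dx":28.2,"dy":0.8,"dz":0,"roll":0},{"gripper":-0.8,"dx":28.2,"dy":0.8,"dz":0,"roll":0},{"gripper":-0.8,"dx":28.2,"dy":0.8,"dz":0,"roll":0},{"gripper":-0.8,"dx":28.2,"dy":0.8,"dz":0,"roll":0},{"gripper":-0.8,"dx":28.2,"dy":0.8,"dz":0,"roll":0},{"gripper":-0.8,"dx":28.2,"dy":0.8,"dz":0,"roll":0},{"gripper":-0.8,"dx":28.2,"dy":0.8,"dz":0,"roll":0},{"gripper":-0.8,"dx":28.2,"dy":0.8,"dz":0,"roll":0},{"gripper":-0.8,"dx":28.2,"dy":0.8,"dz":0,"roll":0},{"gripper":-0.8,"dx":0,"dy":0,"dz":25,"roll":0},{"gripper":-0.8,"dx":0,"dy":0,"dz":20,"roll":0},{"gripper":-0.8,"dx":0,"dy":0,"dz":0,"roll":0}]'

```text
time_s: 12.2
position: [555.9, 137.7, 118.4]
tool_rot: [-2.177, -2.262, 0.007]
ft_force: [1.5, 0.1, 0.5]
grip_width: 9.4
gripper_force: 0.0
```

>>> jog_arm --deltas '[{"gripper":-0.8,"dx":0,"dy":4,"dz":18,"roll":0},{"gripper":-0.8,"dx":0,"dy":0,"dz":15.5,"roll":0},{"gripper":-0.8,"dx":-10.2,"dy":-0.7,"dz":0,"roll":0},{"gripper":-0.8,"dx":-10.2,"dy":-0.7,"dz":0,"roll":0},{"gripper":-0.8,"dx":-10.2,"dy":-0.7,"dz":0,"roll":0},{"gripper":-0.8,"dx":-10.2,"dy":-0.7,"dz":0,"roll":0},{"gripper":-0.8,"dx":-10.2,"dy":-0.7,"dz":0,"roll":0},{"gripper":-0.8,"dx":-10.2,"dy":-0.7,"dz":0,"roll":0},{"gripper":-0.8,"dx":-10.2,"dy":-0.7,"dz":0,"roll":0},{"gripper":-0.8,"dx":-10.2,"dy":-0.7,"dz":0,"roll":0},{"gripper":-0.8,"dx":-10.2,"dy":-0.7,"dz":0,"roll":0},{"gripper":-0.8,"dx":-10.2,"dy":-0.7,"dz":0,"roll":0},{"gripper":-0.8,"dx":-10.2,"dy":-0.7,"dz":0,"roll":0},{"gripper":-0.8,"dx":-10.2,"dy":-0.7,"dz":0,"roll":0}]'

```text
time_s: 13.95
position: [558.0, 14.8, 87.2]
tool_rot: [2.179, 2.263, 0.0]
ft_force: [0.3, 0.3, -0.4]
grip_width: 9.6
gripper_force: 0.1
```

>>> jog_arm --deltas '[{"gripper":-0.8,"dx":-10.1,"dy":-0.8,"dz":1,"roll":0},{"gripper":-0.8,"dx":-10.1,"dy":-0.8,"dz":0,"roll":0},{"gripper":-0.8,"dx":-10.1,"dy":-0.8,"dz":0,"roll":0},{"gripper":-0.8,"dx":-10.1,"dy":-0.8,"dz":0,"roll":0},{"gripper":-0.8,"dx":-10.1,"dy":-0.8,"dz":0,"roll":0},{"gripper":-0.8,"dx":-10.1,"dy":-0.8,"dz":0,"roll":0},{"gripper":-0.8,"dx":-10.1,"dy":-0.8,"dz":0,"roll":0},{"gripper":-0.8,"dx":-10.1,"dy":-0.8,"dz":0,"roll":0},{"gripper":-0.8,"dx":-10.1,"dy":-0.8,"dz":0,"roll":0},{"gripper":-0.8,"dx":-10.1,"dy":-0.8,"dz":0,"roll":0},{"gripper":-0.8,"dx":-10.1,"dy":-0.8,"dz":0,"roll":0},{"gripper":-0.8,"dx":-10.1,"dy":-0.8,"dz":0,"roll":0},{"gripper":-0.8,"dx":-10.1,"dy":-0.8,"dz":0,"roll":0},{"gripper":-0.8,"dx":0,"dy":0,"dz":0,"roll":0},{"gripper":-0.8,"dx":0,"dy":0,"dz":-20,"roll":0},{"gripper":-0.8,"dx":0,"dy":0,"dz":-30,"roll":0},{"gripper":-0.8,"dx":0,"dy":0,"dz":-30,"roll":0},{"gripper":-0.8,"dx":0,"dy":0,"dz":0,"roll":0}]'

```text
time_s: 16.2
position: [554.0, -116.0, 168.3]
tool_rot: [2.177, 2.261, 0.005]
ft_force: [-0.7, 0.3, -0.7]
grip_width: 8.9
gripper_force: 0.0
```

```bash
python3 -c "
from wm import *;w('w5.png')
from meas import run;run('t5.png')"
```

```text
[ 554. -116.  168.]
[264. 225.] 350 [ 522. -169.   15.] [ 550. -138.   26.] [ 536. -150.   24.]
[317. 229.] 765 [ 568. -181.    9.] [ 613. -134.   34.] [ 595. -153.   23.]
gold 230 [435. 153.] [ 590. -159.   24.] ang 119.0
gold 111 [434. 184.] [ 534. -154.   20.] ang 108.0
```

View pics/w5.png

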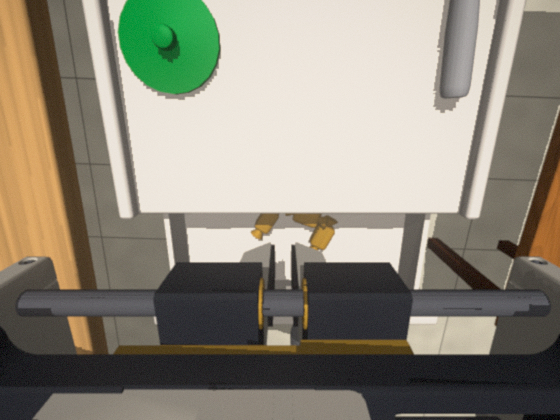

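>>> jog_arm --deltas '[{"gripper":-1,"dx":-29,"dy":2,"dz":0,"roll":0},{"gripper":-1,"dx":-29,"dy":2,"dz":0,"roll":0},{"gripper":-1,"dx":-29,"dy":2,"dz":0,"roll":0},{"gripper":-1,"dx":-29,"dy":2,"dz":0,"roll":0},{"gripper":-1,"dx":-29,"dy":2,"dz":0,"roll":0},{"gripper":-1,"dx":-29,"dy":2,"dz":0,"roll":0},{"gripper":-1,"dx":0,"dy":0,"dz":0,"roll":0},{"gripper":-1,"dx":0,"dy":0,"dz":30,"roll":0},{"gripper":-1,"dx":0,"dy":0,"dz":30,"roll":0},{"gripper":-1,"dx":0,"dy":0,"dz":30,"roll":0},{"gripper":-1,"dx":0,"dy":0,"dz":30,"roll":0},{"gripper":-1,"dx":0,"dy":0,"dz":8,"roll":0},{"gripper":-1,"dx":0,"dy":0,"dz":0,"roll":0}]'

```text
time_s: 17.92
position: [570.9, -288.8, 37.9]
tool_rot: [-2.178, -2.262, 0.0]
ft_force: [0.6, 0.0, -0.5]
grip_width: 0.6
gripper_force: 0.0
```

>>> jog_arm --deltas '[{"gripper":-1,"dx":8.5,"dy":0,"dz":0,"roll":0},{"gripper":-1,"dx":8.5,"dy":0,"dz":0,"roll":0},{"gripper":-1,"dx":8.5,"dy":0,"dz":0,"roll":0},{"gripper":-1,"dx":7,"dy":0,"dz":0,"roll":0},{"gripper":-1,"dx":7,"dy":0,"dz":0,"roll":0},{"gripper":-1,"dx":8.5,"dy":0,"dz":0,"roll":0},{"gripper":-1,"dx":8.5,"dy":0,"dz":0,"roll":0},{"gripper":-1,"dx":8.5,"dy":0,"dz":0,"roll":0},{"gripper":-1,"dx":8.5,"dy":0,"dz":0,"roll":0},{"gripper":-1,"dx":8.5,"dy":0,"dz":0,"roll":0},{"gripper":-1,"dx":8.5,"dy":0,"dz":0,"roll":0},{"gripper":-1,"dx":8.5,"dy":0,"dz":0,"roll":0},{"gripper":-1,"dx":8.5,"dy":0,"dz":0,"roll":0},{"gripper":-1,"dx":8.5,"dy":0,"dz":0,"roll":0},{"gripper":-1,"dx":8.5,"dy":0,"dz":0,"roll":0},{"gripper":-1,"dx":7,"dy":0,"dz":0,"roll":0},{"gripper":-1,"dx":0,"dy":0,"dz":0,"roll":0}]'

```text
time_s: 20.05
position: [565.7, -156.9, 38.0]
tool_rot: [-2.177, -2.263, -0.0]
ft_force: [0.1, 0.2, 0.4]
grip_width: 0.6
gripper_force: 0.0
```

>>> jog_arm --deltas '[{"gripper":-1,"dx":3,"dy":0,"dz":0,"roll":0},{"gripper":-1,"dx":3,"dy":0,"dz":0,"roll":0},{"gripper":-1,"dx":3,"dy":0,"dz":0,"roll":0},{"gripper":-1,"dx":2,"dy":0,"dz":0,"roll":0}]'

```text
time_s: 20.55
position: [565.5, -147.0, 38.1]
tool_rot: [-2.179, -2.262, 0.0]
ft_force: [-1.1, -2.1, -1.2]
grip_width: 0.3
gripper_force: 0.8
```

Run:
```python
from meas import *
X,im=run('t6.png')
p=X[60:260,420:520].reshape(-1,3);p=p[(p[:,2]>60)&(p[:,2]<74)]
print(len(p));r=cv2.minAreaRect(p[:,:2].astype(np.float32));print(r)
```

```text
955
((567.4141235351562, -127.57273864746094), (292.6618957519531, 14.586945533752441), 1.9993942975997925)
```

View pics/t6.png

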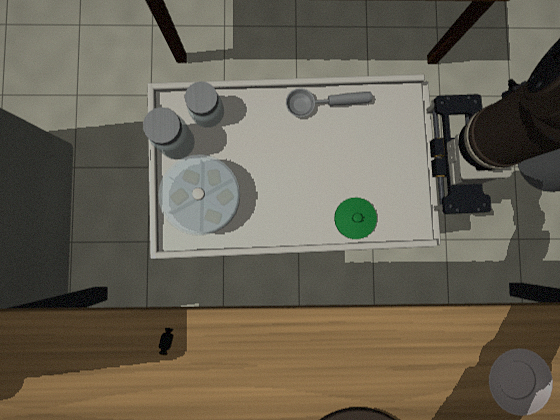

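Nearly shut; press on to the end stop.

>>> jog_arm --deltas '[{"gripper":-1,"dx":1.5,"dy":0,"dz":0,"roll":0},{"gripper":-1,"dx":1.5,"dy":0,"dz":0,"roll":0},{"gripper":-1,"dx":1,"dy":0,"dz":0,"roll":0}]'

```text
time_s: 20.98
position: [565.6, -145.3, 38.3]
tool_rot: [2.179, 2.259, -0.002]
ft_force: [0.0, -9.8, -4.8]
grip_width: 0.5
gripper_force: 4.9
```

>>> jog_arm --deltas '[{"gripper":-1,"dx":1,"dy":0,"dz":0,"roll":0},{"gripper":-1,"dx":0,"dy":0,"dz":0,"roll":0}]'

```text
time_s: 21.22
position: [565.6, -145.4, 38.3]
tool_rot: [2.179, 2.258, -0.003]
ft_force: [0.4, -10.7, -5.1]
grip_width: 0.2
gripper_force: 5.3
```

At the end stop. Back off, rise and check.

>>> jog_arm --deltas '[{"gripper":-1,"dx":-10,"dy":0,"dz":0,"roll":0},{"gripper":-1,"dx":-30,"dy":0,"dz":0,"roll":0},{"gripper":-1,"dx":-40,"dy":0,"dz":0,"roll":0},{"gripper":-1,"dx":-40,"dy":0,"dz":0,"roll":0},{"gripper":-1,"dx":0,"dy":0,"dz":-40,"roll":0},{"gripper":-1,"dx":0,"dy":0,"dz":-40,"roll":0},{"gripper":-1,"dx":0,"dy":0,"dz":-40,"roll":0},{"gripper":-1,"dx":0,"dy":0,"dz":0,"roll":0},{"gripper":-1,"dx":0,"dy":0,"dz":0,"roll":0}]'

```text
time_s: 22.35
position: [570.0, -261.5, 157.8]
tool_rot: [-2.178, -2.263, -0.001]
ft_force: [0.6, 0.5, 0.0]
grip_width: 0.4
gripper_force: 0.0
```

Run:
```python
from meas import *
X,im=run('t7.png')
p=X[60:260,420:520].reshape(-1,3);p=p[(p[:,2]>60)&(p[:,2]<74)]
print(len(p),cv2.minAreaRect(p[:,:2].astype(np.float32)),p[:,1].min())
```

```text
959 ((567.7613525390625, -126.71067810058594), (293.3310546875, 12.575191497802734), 1.9326204061508179) -137.28698270498717
```

```bash
python3 -c "
from cell import *;print(job_done())"
```

```text
the job is handed in; nothing more can be done
None
```

All three caramels were swept over the front edge into the top drawer, the drawer was pushed shut to its end stop, and the job was handed in at about 22 s without a verdict returned; the tray, jars, spoon and lid look unmoved in the pictures.

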